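# Clear the pail and light the drain slot

### The arm

A 7-joint arm with a two-finger parallel gripper is mounted at the origin on the work surface. World frame = base frame: x ahead of the robot, y to its left, z up, the work surface at z = 0. Lengths are in m, angles in rad, forces in N, time in s.
With the tool pointing down it reaches from about 0.425 to 0.925 m from the base axis. Payload 6.8 kg.
Tool frame: the origin (TCP) lies at the very end of the fingers, on their centre line; the grasp point (between the pads) lies 19 mm behind it; z points along the fingers, y is the line along which they close (so a half turn about z gives the same grasp; the last joint's range is limited). The gripper opens to 85 mm and grips with 20 to 120 N. Pads are 22 mm wide; open, the fingers measure 114 mm over their backs; the gripper's body (76 mm by 85 mm) begins 54 mm behind the grasp point. The pads swing forward as they close: fully open they stand 13 mm farther back than shut.
Start: joints at [-1.288, 0.477, 0.022, 1.555, -0.011, 1.109, -0.083], TCP at [0.257, 0.624, 0.231] pointing down, gripper open.
Joint ranges: [-2.96, 2.96], [-0.34, 2.1], [-1.41, 1.46], [0.24, 2.44], [-1.37, 4.51], [0.17, 1.92], [-2.96, 2.96]. Speed limits (rad/s): [2.39, 2.39, 3.14, 3.14, 3.14, 3.14, 3.14].

### API

Orientations are given as a unit quaternion [w, x, y, z].
In Python, from station import bot gives the robot as it stands. The module is installed in compiled form; this text tells all that it offers.
- The arm moves only by the shell command python3 -m jog 'ROWS' [OPENING] [FORCE]. ROWS is JSON, a list of rows, each a list of 4 numbers: the shift along the tool's x, y, z in cm, then the turn about the tool's z in rad. In form: [[x, y, z, spin], ...]. A call has 1 to 20 rows; each row is the pose to reach, as a shift and turn from the pose commanded when the call began, along the tool's axes at that moment; what a row does not reach only later rows make up. A row lasts 1/12 s, in which the tool goes at most 41.7 mm and 7.16 degrees, less where a joint would pass 70% of its speed; a pose out of reach is approached as far as the arm can. A call with a gripper value outside its range is refused whole. OPENING is the closure, from -1 (fully open) to 1 (shut), set as the call begins (- or left out, the last holds). The fingers move at their own pace and stop on an object; FORCE is the grip in N (left out, the last holds). Time passes only in rows, so rows that repeat a pose let the fingers close. It gives the time, the measured TCP pose, the force, the opening and the grip force at its end, in the units of the state.
- bot.get_obs(): the state, without advancing time (a new reading comes with each control period).
- bot.read_camera(name): name is "scene" or "top" or "wrist"; returns a dict with "pixels" (480x640x3 uint8, red, green, blue), "depth" (480x640 float32, m along the optical axis (not along the pixel's ray), 0 where there is no reading), "fovy" (degrees; the focal length in pixels is half the picture's height over the tangent of half this angle, whatever the lens; pixels are square), "cx", "cy" (the principal point, pixels), "pose" (4x4, takes a point from camera to world coordinates). Camera axes: x right, y down, z forward; pixel columns grow to the right and rows downward; lengths in m; the calibration is good to about 2 mm. A picture is of the moment at which its call begins.
- bot.hand_in(): hands the job in; it is judged then, once.
The state is a dict: "t": time; "q": joint angles; "joint_vel": joint speeds; "joint_torque": joint torques, N m; "eef_pos": TCP position; "tool_rot": TCP orientation; "contact_force": force on the tool from outside, world axes, zero at the start; "torque": the same for the moment, N m; "gripper_width": opening from 0.0 (shut) to 1.0 (fully open); "grasp_force": force on a finger pad.
Only numpy, scipy, OpenCV 4.12 (cv2) and the standard library are available. Lean on these libraries where they do the work, as an engineer would, in place of code of your own. Each camera call takes 0.05 s, during which the arm holds its last target. There are 200 camera calls.

### The job

First lift the blue pail off the white draining deck, set it down upright, without dropping it, fully on the round rubber mat, and let go. Then take the yellow hand lamp, carry it over the deck's side guards and hold it level about 2 cm above the brass-framed drain slot, centred on it and lengthwise along it, never letting it drop or touch the deck. Finish while still holding the lamp there, and leave the bottle, jar, tin and brush where they stand.

Things in the scene. Friction and masses are not known exactly. Their poses are not given: they have to be found in the camera images.
- deck: White enamel draining deck, 220 x 220 mm, fixed; place and yaw vary. Origin: centre of its underside on the table, z up, x along the drain slot. Flat top 45 mm above the table. Guards with blue rails along its two y sides (y = +-107 mm, 6 mm thick), top 104 mm above the table; low rims at its two x ends (x = +-106 mm), top 57 mm above the table.
- slot (a point): Centre of the drain slot's mouth, level with the deck's top, 45 mm above the table. The slot is 110 mm long along its x and 30 mm wide along its y, dark inside, with a flat brass frame 130 x 49 mm. Axes as the deck's.
- pail: Blue metal pail, empty, loose, about 0.5 kg: base 96 mm across, mouth 120 mm across, 100 mm high, with a rigid steel carrying handle that arches over the mouth along the pail's y and does not fold. Origin at the centre of its underside, z up. Starts standing on the deck over the slot, handle at varied yaw.
- pail_grip (a point): Centre of the pail's wooden grip, 158 mm above the pail's underside: a bar 70 mm long along the pail's y, 20 mm wide along its x, 20 mm high; 48 mm of free space below it to the level of the mouth. Take it from above, fingers closing along the pail's x.
- mat: Round black rubber mat, 180 mm across, 4 mm thick, fixed, flat on the table on one side of the deck (left or right varies). Origin at the centre of its underside.
- lamp: Yellow hand lamp, loose, about 0.28 kg: body 130 mm (x) x 40 mm (y) x 32 mm high, lit face on its underside, black bridge handle on top. Origin at the centre of its underside, z up, x along its length. Either end may lie either way along the slot. Starts in its cradle.
- lamp_grip (a point): Centre of the lamp's handle bar, 64 mm above the lamp's underside: bar 116 mm long along the lamp's x, 22 mm wide along its y, 18 mm high, with 23 mm of free space below it down to the lamp's body, between end posts 92 mm apart. Take it from above, fingers closing along the lamp's y.
- cradle: Black charging cradle, fixed: open tray 154 x 62 mm, walls 16 mm high and 6 mm thick, floor about 6 mm above the table, so 6 mm free at each end and 5 mm at each side of the lamp; a grey block at its +x end. The lamp lifts straight out. On the other side of the deck from the mat. Origin at the centre of the tray's underside.
- detergent: Green detergent bottle, 64 mm across, 140 mm high, loose, on the table beyond the deck. Bystander. Origin at the centre of its underside.
- jar: Jar with a red lid, 72 mm across, 100 mm high, loose, on the table beyond the deck. Bystander. Origin at the centre of its underside.
- tin: Tin, 66 mm across, 75 mm high, loose, on the table between the deck and the robot, to one side. Bystander. Origin at the centre of its underside.
- brush: Wooden scrubbing brush, 95 x 42 mm, 40 mm high, loose, on the table between the deck and the robot, to one side. Bystander. Origin at the centre of its underside.
Things that resemble listed ones, but are neither listed nor needed, are in the scene too. Of the things like the mat, leave any that is brown or purple; of the rest the larger one is meant.

How it is judged:
By the outcome, as a careful person would: the job done as asked, in the order asked, and still so for the second after the job is handed in, while the arm keeps its last pose, push and grip.
It also fails if it takes over 70 s, if anything falls off the work surface, if the arm or the gripper's body presses on something with over 40 N, if the wrist force passes 120 N, or if a joint passes its speed limit or range.

## Working session

There is one attempt and no reset: what is moved stays moved. The work goes in short steps, Python scripts to look and compute and a shell command to move; the robot and the scene stay as the last step left them, time stands still between calls to the robot, and variables do not carry over. Pictures are saved under pics/ and viewed, at most 10 in all, crops included, and the job is handed in when it is done.

```bash
mkdir -p pics; cat > h.py <<'E'
import numpy as np, cv2
from station import bot
def cam(n):
    c=bot.read_camera(n); np.savez(''+n+'.npz',**c); return c
def P(c,u,v,z=None):
    f=240/np.tan(np.radians(float(c['fovy']))/2); T=c['pose']
    r=np.array([(u-c['cx'])/f,(v-c['cy'])/f,1.])
    d=float(c['depth'][int(round(v)),int(round(u))])
    if z is not None: d=(z-T[2,3])/(T[:3,:3]@r)[2]
    return T[:3,:3]@(r*d)+T[:3,3]
E
python3 - <<'E'
from h import *
o=bot.get_obs(); print({k:np.round(v,3) for k,v in o.items()})
for n in('scene','top'):
    c=cam(n); cv2.imwrite(f'pics/{n}1.png',c['pixels'][:,:,::-1]); print(n,c['fovy'],c['cx'],c['cy'],np.round(c['pose'],3))
E
```

```text
{'t': np.float64(0.0), 'q': array([-1.288,  0.478,  0.022,  1.556, -0.011,  1.109, -0.083]), 'joint_vel': array([-0.   ,  0.001, -0.   , -0.001,  0.001, -0.002, -0.001]), 'joint_torque': array([ 0.0000e+00, -5.9646e+01,  1.6080e+00, -2.8121e+01,  1.2000e-02,
        9.0000e-03, -0.0000e+00]), 'eef_pos': array([0.257, 0.624, 0.23 ]), 'tool_rot': array([-0.   ,  0.194,  0.981, -0.001]), 'contact_force': array([-0.377, -0.888,  0.056]), 'torque': array([-0.02 ,  0.035,  0.033]), 'grasp_force': np.float64(0.0), 'gripper_width': np.float64(1.001)}
scene 55.68717307045707 318.35948152286176 236.913211476726 [[-0.102  0.549 -0.829  1.383]
 [ 0.995  0.04  -0.096  0.207]
 [-0.02  -0.835 -0.55   0.724]
 [ 0.     0.     0.     1.   ]]
top 49.81242469652274 313.3525052824122 235.09795283054882 [[-0.003 -0.996  0.091  0.439]
 [-1.     0.004  0.012  0.089]
 [-0.012 -0.091 -0.996  1.216]
 [ 0.     0.     0.     1.   ]]
```

View pics/top1.png

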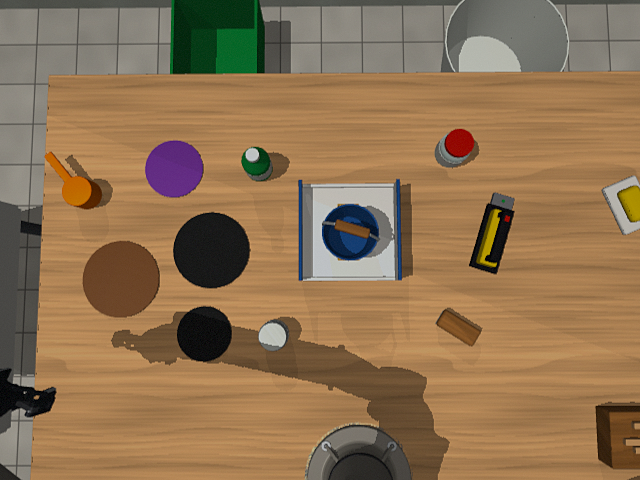

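View pics/scene1.png

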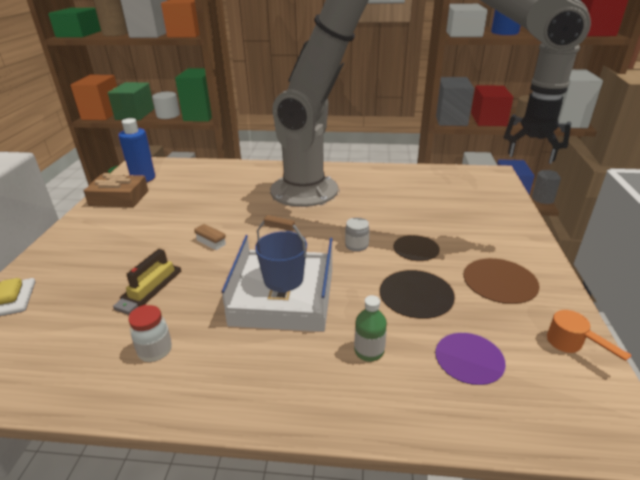

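The top view shows the pail at (350,231) with its wooden grip at about (352,229), and the deck corners around (300-400, 180-280).

- **Mat candidates:** black large (212,250), black small (204,334), brown (121,279) and purple (174,169). I choose (212,250).
- **Lamp candidates:** yellow with a black handle in the cradle (492,235), and a yellow sponge at (630,203). I choose (492,235).
- **Pail candidates:** blue pail (350,231), orange dipper (81,191), and a bottle and bins elsewhere. I choose (350,231).

Next is a close crop to check these and read the pixels.

```bash
python3 - <<'E'
from h import *
c=dict(np.load('top.npz')); im=c['pixels'][:,:,::-1]
a=cv2.resize(im[170:290,290:420],None,fx=4,fy=4,interpolation=cv2.INTER_CUBIC)
b=cv2.resize(im[185:280,462:522],None,fx=4,fy=4,interpolation=cv2.INTER_CUBIC)
o=np.zeros((480,780,3),np.uint8); o[:,:520]=a; o[:380,530:770]=b
cv2.imwrite('pics/crop1.png',o)
# mat
m=(im.max(2)<45).astype(np.uint8); m[:, :165]=0;m[:,260:]=0;m[:205]=0;m[295:]=0
v,u=np.nonzero(m); (x,y),r=cv2.minEnclosingCircle(np.c_[u,v].astype(np.float32))
p=P(c,x,y,.004); print('mat',x,y,r,p,P(c,x+r,y,.004)-p, P(c,x,y))
E
```

```text
mat 210.91522216796875 250.21739196777344 38.085506439208984 [0.51485907 0.34482626 0.004     ] [-2.98402652e-04 -8.98166671e-02  2.22044605e-16] [0.51483144 0.34473255 0.0044441 ]
```

View pics/crop1.png

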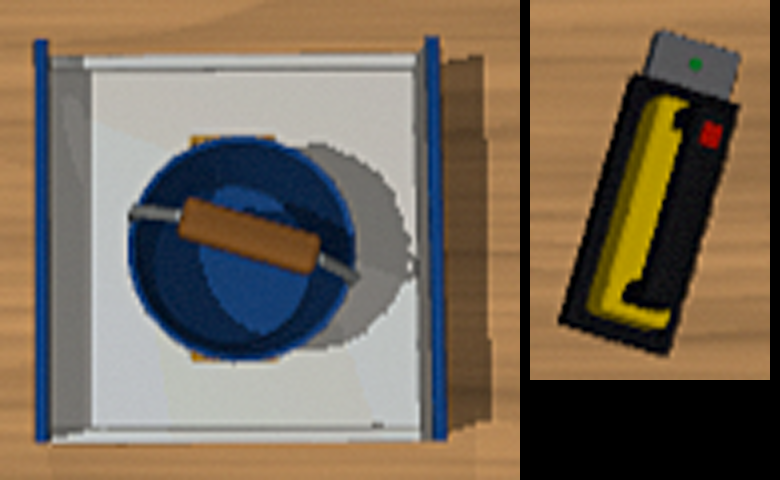

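The crop confirms the blue pail over the brass-framed slot, with grip corners (187,198), (320,235), (312,275) and (180,235). It also shows the lamp's black handle in its cradle, and rails running from (41,40) to (42,440) and from (432,37) to (440,440).

```bash
python3 - <<'E'
from h import *
c=dict(np.load('top.npz'))
A=lambda x,y,z=None:P(c,290+x/4-.4,170+y/4-.4,z)
g=[A(*k,.213) for k in((187,198),(320,235),(312,275),(180,235))]
print('grip',np.mean(g,0),np.degrees(np.arctan2(*((g[1]+g[2]-g[0]-g[3])[[1,0]]))),np.linalg.norm(g[1]-g[0]),A(249,236))
r=[A(*k,.104) for k in((41,40),(42,440),(432,37),(440,440))]
d=r[0]+r[2]-r[1]-r[3]; print('deck',np.mean(r,0),np.degrees(np.arctan2(d[1],d[0])),np.linalg.norm(d)/2,np.linalg.norm(r[0]-r[2]))
# all-pixel clouds by depth
f=240/np.tan(np.radians(float(c['fovy']))/2);v,u=np.mgrid[:480,:640];D=c['depth']
W=np.stack([(u-c['cx'])/f*D,(v-c['cy'])/f*D,D],-1)@c['pose'][:3,:3].T+c['pose'][:3,3]
def rect(n,s,z0,z1):
    p=W[s][(W[s][:,2]>z0)&(W[s][:,2]<z1)]; q=p[:,:2].astype(np.float32)*1000
    print(n,len(q),cv2.minAreaRect(q),p.mean(0),np.median(p[:,2]))
L=np.s_[185:280,462:522]
rect('lamphandle',L,.068,.09); rect('lampbody',L,.034,.05); rect('cradle',L,.008,.03)
rect('grip',np.s_[210:250,330:375],.2,.23)
rect('rails',np.s_[170:290,290:420],.09,.115)
# lamp yellow etc.
k=[P(c,462+(x-530)/4-.4,185+y/4-.4,.016) for x,y in((636,75),(740,103),(668,355),(558,322))]
d=k[0]+k[1]-k[2]-k[3];print('cradle',np.mean(k,0),np.degrees(np.arctan2(d[1],d[0])),np.linalg.norm(d)/2,np.linalg.norm(k[0]-k[1]))
from scipy.spatial.transform import Rotation as R
o=bot.get_obs();w=o['tool_rot'];M=R.from_quat(np.r_[w[1:],w[0]]).as_matrix();print(np.round(M,3))
E
```

```text
grip [0.54329167 0.02560746 0.213     ] -106.53986852582896 0.06721690991604155 [0.54340732 0.02577958 0.21051978]
deck [0.55363733 0.0247545  0.104     ] 0.12878017195300448 0.2180561234010858 0.21298384670177536Traceback (most recent call last):
  File "<stdin>", line 15, in <module>
  File "<stdin>", line 12, in rect
IndexError: boolean index did not match indexed array along axis 1; size of axis is 60 but size of corresponding boolean axis is 3
```

```bash
cat >> h.py <<'E'
def cloud(c):
    f=240/np.tan(np.radians(float(c['fovy']))/2);v,u=np.mgrid[:480,:640];D=c['depth']
    return np.stack([(u-c['cx'])/f*D,(v-c['cy'])/f*D,D],-1)@c['pose'][:3,:3].T+c['pose'][:3,3]
def rect(W,n,s,z0,z1):
    p=W[s].reshape(-1,3); p=p[(p[:,2]>z0)&(p[:,2]<z1)]; (x,y),wh,a=cv2.minAreaRect(p[:,:2].astype(np.float32)*1000)
    print(n,len(p),'c',round(x,1),round(y,1),'wh',np.round(wh,1),'a',round(a,1),'mean',np.round(p.mean(0),4))
def tool():
    from scipy.spatial.transform import Rotation as R
    o=bot.get_obs();w=o['tool_rot'];return o['eef_pos'],R.from_quat(np.r_[w[1:],w[0]]).as_matrix(),o
def go(p,yaw):
    """shift (cm) to TCP p, and spin so that tool y axis lies along world yaw (deg, mod 180)"""
    e,M,o=tool(); s=M.T@(np.array(p)-e)*100
    a=np.degrees(np.arctan2(M[1,1],M[0,1])); d=(yaw-a+90)%180-90
    print('tcp',np.round(e,4),'z',np.round(M[:,2],3),'yaw',round(a,2),'shift',np.round(s,2),'spin',round(-np.radians(d),4),'q7',round(o['q'][6],2),'t',o['t'],'w',o['gripper_width'])
E
python3 - <<'E'
from h import *
c=dict(np.load('top.npz'));W=cloud(c)
L=np.s_[185:280,462:522]
rect(W,'lamphandle',L,.068,.09); rect(W,'lampbody',L,.034,.05); rect(W,'cradle',L,.008,.03)
rect(W,'grip',np.s_[210:250,330:375],.205,.23)
rect(W,'rails',np.s_[170:290,290:420],.095,.115)
rect(W,'decktop',np.s_[170:290,290:420],.04,.07)
k=[P(c,462+(x-530)/4-.4,185+y/4-.4,.016) for x,y in((636,75),(740,103),(668,355),(558,322))]
d=k[0]+k[1]-k[2]-k[3];print('cradle',np.mean(k,0),np.degrees(np.arctan2(d[1],d[0])),np.linalg.norm(d)/2,np.linalg.norm(k[0]-k[1]))
go([.543,.026,.30],-16.5)
E
```

```text
lamphandle 553 c 540.0 -311.3 wh [ 24.3 117.1] a 70.6 mean [ 0.539  -0.3103  0.0765]
lampbody 385 c 541.2 -300.8 wh [ 38. 131.] a 82.8 mean [ 0.5368 -0.3002  0.0372]
cradle 847 c 554.1 -317.1 wh [ 64.4 184.6] a 72.3 mean [ 0.5648 -0.3113  0.0145]
grip 369 c 543.5 26.5 wh [75.5 20.5] a 73.2 mean [0.5427 0.0255 0.2113]
rails 902 c 553.4 23.4 wh [220.  220.4] a 0.0 mean [0.5527 0.0143 0.103 ]
decktop 7322 c 553.1 23.9 wh [219.1 209.2] a 0.1 mean [0.551  0.0252 0.0468]
cradle [ 0.54064055 -0.31068469  0.016     ] -18.38709596051157 0.15291440704632683 0.06210818770468551
tcp [0.2569 0.6236 0.2304] z [-0.001 -0.002 -1.   ] yaw 67.61 shift [-49.22 -44.37  -6.88] spin 1.468 q7 -0.08 t 0.1 w 1.0008694607290818
```

```bash
R='x'; python3 -m jog '[[-49.2,-44.4,-6.9,1.468],[-49.2,-44.4,-6.9,1.468],[-49.2,-44.4,-6.9,1.468],[-49.2,-44.4,-6.9,1.468],[-49.2,-44.4,-6.9,1.468],[-49.2,-44.4,-6.9,1.468],[-49.2,-44.4,-6.9,1.468],[-49.2,-44.4,-6.9,1.468],[-49.2,-44.4,-6.9,1.468],[-49.2,-44.4,-6.9,1.468],[-49.2,-44.4,-6.9,1.468],[-49.2,-44.4,-6.9,1.468],[-49.2,-44.4,-6.9,1.468],[-49.2,-44.4,-6.9,1.468],[-49.2,-44.4,-6.9,1.468],[-49.2,-44.4,-6.9,1.468],[-49.2,-44.4,-6.9,1.468],[-49.2,-44.4,-6.9,1.468],[-49.2,-44.4,-6.9,1.468],[-49.2,-44.4,-6.9,1.468]]' -1 60
python3 - <<'E'
from h import *
go([.543,.026,.184],-16.5)
c=cam('wrist'); cv2.imwrite('pics/w1.png',c['pixels'][:,:,::-1]); W=cloud(c)
rect(W,'grip',np.s_[:,:],.205,.225)
E
```

```text
t: 1.77
eef_pos: [0.5422, 0.0279, 0.2998]
tool_rot: [-0.001, 0.801, 0.599, -0.0]
contact_force: [0.2, 0.2, -0.7]
gripper_width: 1.002
grasp_force: 0.0
tcp [0.5422 0.0279 0.2998] z [-0.001  0.    -1.   ] yaw -16.36 shift [-0.16  0.14 11.58] spin 0.0024 q7 -0.31 t 1.7667 w 1.0021073834226972
grip 3813 c 544.4 23.2 wh [76.2 20. ] a 72.9 mean [0.5451 0.0259 0.2122]
```

View pics/w1.png

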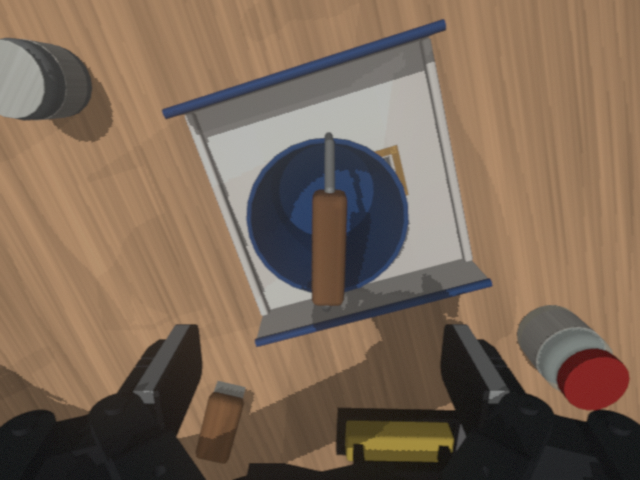

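The wrist view shows the grip at about (330,247), between the fingers (near 180 and 460). The height of 0.212 and the 20 mm width match the description, so I descend, close and lift.

```bash
python3 -m jog '[[-0.15,0.27,4,0],[-0.15,0.27,7,0],[-0.15,0.27,9.5,0],[-0.15,0.27,11.6,0],[-0.15,0.27,11.6,0],[-0.15,0.27,11.6,0]]' -1 60
python3 -m jog '[[0,0,0,0],[0,0,0,0],[0,0,0,0],[0,0,0,0],[0,0,0,0],[0,0,0,0],[0,0,0,0],[0,0,0,0],[0,0,0,0],[0,0,0,0]]' 1 70
python3 -m jog '[[0,0,-0.3,0],[0,0,-1,0],[0,0,-2,0],[0,0,-3.5,0],[0,0,-5,0],[0,0,-7,0],[0,0,-9,0],[0,0,-11,0],[0,0,-12.5,0],[0,0,-13,0],[0,0,-13,0]]'
python3 - <<'E'
from h import *
go([.515,.345,.314],-16.5)
c=cam('wrist'); W=cloud(c); rect(W,'grip/rim',np.s_[:,:],.25,.29)
c=cam('top'); cv2.imwrite('pics/t2.png',c['pixels'][:,:,::-1])
c=cam('scene'); cv2.imwrite('pics/s2.png',c['pixels'][:,:,::-1])
E
```

```text
t: 2.32
eef_pos: [0.5442, 0.0251, 0.1838]
tool_rot: [-0.001, 0.801, 0.599, -0.001]
contact_force: [0.8, -0.5, 0.2]
gripper_width: 1.003
grasp_force: 0.0
t: 3.15
eef_pos: [0.5459, 0.024, 0.185]
tool_rot: [0.0, 0.801, 0.598, 0.001]
contact_force: [1.6, -0.0, 5.2]
gripper_width: 0.225
grasp_force: 70.1
t: 4.07
eef_pos: [0.5454, 0.0239, 0.3156]
tool_rot: [0.0, 0.801, 0.598, 0.001]
contact_force: [-0.8, 0.5, -5.6]
gripper_width: 0.22
grasp_force: 68.7
tcp [0.5454 0.0239 0.3156] z [ 0.002  0.001 -1.   ] yaw -16.51 shift [ 29.92 -12.04   0.18] spin -0.0002 q7 -0.31 t 4.0667 w 0.22004920184075044
grip/rim 10939 c 546.3 30.8 wh [107.1 119.2] a 74.3 mean [0.5457 0.0274 0.2683]
```

View pics/s2.png

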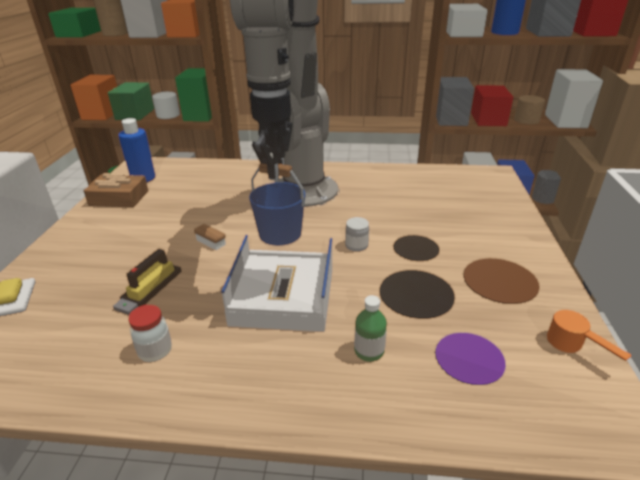

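The pail hangs level about 17 cm above the table and the slot is clear at (283,283). I carry it to the mat at (417,293).

```bash
python3 -m jog '[[0.8,-0.3,0,0],[2.5,-1,0,0],[5,-2,0,0],[8,-3.2,0,0],[11,-4.4,0,0],[14,-5.6,0,0],[17,-6.8,0,0],[20,-8,0,0],[23,-9.2,0,0],[25.5,-10.2,0,0],[27.5,-11,0,0],[29,-11.6,0,0],[29.7,-12,0,0],[29.9,-12,0,0],[29.9,-12,0,0]]'
python3 -m jog '[[0,0,1,0],[0,0,3,0],[0,0,6,0],[0,0,9,0],[0,0,12,0],[0,0,14,0],[0,0,15.3,0],[0,0,16,0],[0,0,16.3,0],[0,0,16.5,0],[0,0,16.5,0],[0,0,16.5,0]]'
python3 - <<'E'
from h import *
go([.515,.345,.144],-16.5)
c=cam('top'); cv2.imwrite('pics/t3.png',cv2.resize(c['pixels'][170:330,150:350,::-1],None,fx=3.5,fy=3.5,interpolation=cv2.INTER_CUBIC))
c=cam('scene'); cv2.imwrite('pics/s3.png',cv2.resize(c['pixels'][180:340,320:520,::-1],None,fx=3.5,fy=3.5,interpolation=cv2.INTER_CUBIC))
E
```

```text
t: 5.47
eef_pos: [0.515, 0.3441, 0.3138]
tool_rot: [0.0, 0.801, 0.598, -0.0]
contact_force: [-0.1, -1.4, -5.4]
gripper_width: 0.223
grasp_force: 68.7
t: 6.47
eef_pos: [0.5157, 0.3451, 0.1506]
tool_rot: [-0.0, 0.801, 0.598, 0.001]
contact_force: [-0.4, 0.9, -5.7]
gripper_width: 0.217
grasp_force: 68.9
tcp [0.5157 0.3451 0.1506] z [ 0.002  0.001 -1.   ] yaw -16.51 shift [-0.03 -0.07  0.66] spin -0.0002 q7 -0.77 t 6.4667 w 0.2170815140485755
```

View pics/s3.png

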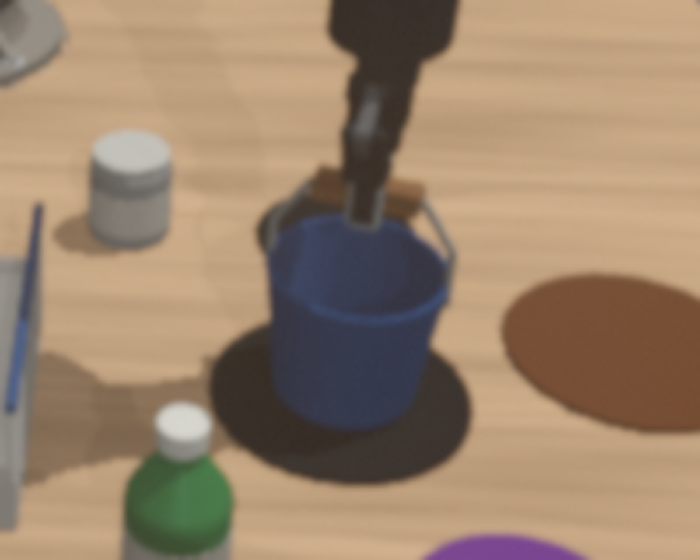

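The pail hovers upright a few mm above the mat, with its base (272-415, bottom at 425) well inside the mat (210-470, 320-482). I lower it gently until it touches.

```bash
python3 -m jog '[[0,0,0.15,0],[0,0,0.3,0],[0,0,0.45,0],[0,0,0.6,0],[0,0,0.6,0]]'
python3 -m jog '[[0,0,0.1,0],[0,0,0.2,0],[0,0,0.2,0]]'
```

```text
t: 6.98
eef_pos: [0.5151, 0.3449, 0.1442]
tool_rot: [-0.0, 0.801, 0.598, 0.0]
contact_force: [-2.9, -1.0, 3.1]
gripper_width: 0.221
grasp_force: 70.1
t: 7.23
eef_pos: [0.5155, 0.3451, 0.1442]
tool_rot: [-0.001, 0.801, 0.598, 0.001]
contact_force: [-7.7, -3.7, 17.6]
gripper_width: 0.221
grasp_force: 72.3
```

```bash
python3 -m jog '[[0,0,-0.1,0],[0,0,-0.2,0],[0,0,-0.2,0]]'
python3 -m jog '[[0,0,0,0],[0,0,0,0],[0,0,0,0],[0,0,0,0],[0,0,0,0],[0,0,0,0],[0,0,0,0],[0,0,0,0]]' -1
python3 -m jog '[[0,0,-2,0],[0,0,-5,0],[0,0,-9,0],[0,0,-13,0],[0,0,-15,0],[0,0,-15,0]]'
python3 - <<'E'
from h import *
go([.540,-.3105,.295],71.5)
c=cam('wrist');W=cloud(c)
c=cam('top'); W=cloud(c); s=np.s_[200:300,150:275]
rect(W,'rim',s,.09,.108); rect(W,'grip',s,.155,.18)
E
```

```text
t: 7.48
eef_pos: [0.5151, 0.3449, 0.1441]
tool_rot: [-0.0, 0.801, 0.598, 0.0]
contact_force: [-3.2, -1.6, 7.2]
gripper_width: 0.217
grasp_force: 70.8
t: 8.15
eef_pos: [0.5149, 0.3448, 0.1433]
tool_rot: [0.0, 0.801, 0.598, 0.0]
contact_force: [-0.3, -0.4, -0.1]
gripper_width: 1.001
grasp_force: 0.0
t: 8.65
eef_pos: [0.5175, 0.346, 0.2993]
tool_rot: [-0.0, 0.801, 0.598, 0.005]
contact_force: [0.5, -0.3, -0.3]
gripper_width: 0.999
grasp_force: 0.0
tcp [0.5175 0.346  0.2993] z [ 0.007  0.007 -1.   ] yaw -16.53 shift [-6.230e+01  2.083e+01  2.000e-02] spin -1.5364 q7 -0.83 t 8.65 w 0.9986575921825351
rim 447 c 512.3 345.5 wh [117.1 118.4] a 5.2 mean [0.5144 0.3549 0.1011]
grip 362 c 512.2 344.4 wh [87.  19.8] a 73.2 mean [0.512  0.3437 0.1705]
```

The pail stands upright at (0.512, 0.345), the mat's centre, and is released. Next is the lamp.

```bash
python3 -m jog '[[-62.2,20.8,0,-1.536],[-62.2,20.8,0,-1.536],[-62.2,20.8,0,-1.536],[-62.2,20.8,0,-1.536],[-62.2,20.8,0,-1.536],[-62.2,20.8,0,-1.536],[-62.2,20.8,0,-1.536],[-62.2,20.8,0,-1.536],[-62.2,20.8,0,-1.536],[-62.2,20.8,0,-1.536],[-62.2,20.8,0,-1.536],[-62.2,20.8,0,-1.536],[-62.2,20.8,0,-1.536],[-62.2,20.8,0,-1.536],[-62.2,20.8,0,-1.536],[-62.2,20.8,0,-1.536],[-62.2,20.8,0,-1.536],[-62.2,20.8,0,-1.536],[-62.2,20.8,0,-1.536],[-62.2,20.8,0,-1.536]]' -1
python3 - <<'E'
from h import *
go([.540,-.3105,.051],71.5)
c=cam('wrist'); cv2.imwrite('pics/w4.png',c['pixels'][:,:,::-1]); W=cloud(c)
s=(abs(W[...,0]-.54)<.1)&(abs(W[...,1]+.31)<.08)
rect(W,'handle',s,.072,.085); rect(W,'body',s,.034,.05); rect(W,'cradle',s,.01,.02)
c=cam('top'); cv2.imwrite('pics/t4.png',c['pixels'][:,:,::-1]); W=cloud(c); rect(W,'rails',np.s_[170:290,290:420],.095,.115)
s=np.s_[170:290,300:400]
h=cv2.cvtColor(c['pixels'],cv2.COLOR_RGB2HSV); m=np.zeros((480,640),bool); m[s]=((h[s][...,0]<28)&(h[s][...,1]>90))
p=W[m]; p=p[(abs(p[:,0]-.5535)<.08)&(abs(p[:,1]-.0242)<.04)]; print('brass',len(p),cv2.minAreaRect(p[:,:2].astype(np.float32)*1000),p[:,2].mean())
E
```

```text
t: 10.42
eef_pos: [0.5373, -0.3094, 0.2916]
tool_rot: [-0.001, 0.16, 0.987, 0.001]
contact_force: [0.2, 0.2, -0.9]
gripper_width: 0.999
grasp_force: 0.0
tcp [ 0.5373 -0.3094  0.2916] z [-0.003  0.002 -1.   ] yaw 71.53 shift [-0.36 -0.04 24.06] spin 0.0006 q7 1.86 t 10.4167 w 0.9987526136909837
handle 3272 c 540.4 -315.7 wh [ 21.9 114.6] a 71.8 mean [ 0.537  -0.3142  0.0785]
body 2296 c 540.7 -315.9 wh [ 39.9 129.1] a 71.6 mean [ 0.5314 -0.3121  0.0374]
cradle 3335 c 555.2 -320.6 wh [ 62.1 183. ] a 72.1 mean [ 0.5564 -0.3214  0.0153]
rails 686 c 553.2 23.4 wh [219.5 220.6] a 0.0 mean [0.5506 0.0129 0.1023]
brass 419 ((554.6207275390625, 25.048917770385742), (48.475887298583984, 126.80052185058594), 89.60014343261719) 0.04454611807820572
```

View pics/w4.png

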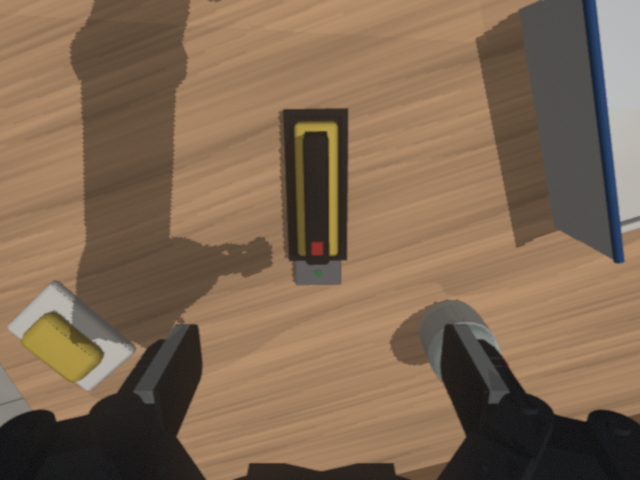

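The wrist view shows the lamp's handle at (316,190), upright in its cradle, the same lamp as chosen. The wrist and top cameras disagree by 5 mm, so I descend part way and measure again.

```bash
python3 -m jog '[[-0.3,-0.2,4,0],[-0.3,-0.2,8,0],[-0.3,-0.2,12,0],[-0.3,-0.2,15,0],[-0.3,-0.2,16,0],[-0.3,-0.2,16,0],[-0.3,-0.2,16,0],[-0.3,-0.2,16,0]]' -1
python3 - <<'E'
from h import *
go([.540,-.313,.051],71.5)
c=cam('wrist'); cv2.imwrite('pics/w5.png',c['pixels'][:,:,::-1]); W=cloud(c)
s=(abs(W[...,0]-.54)<.1)&(abs(W[...,1]+.31)<.08)
rect(W,'handle',s,.072,.087); rect(W,'body',s,.034,.05); rect(W,'cradle',s,.01,.02)
e,M,o=tool(); print('cam in tool',np.round(M.T@(c['pose'][:3,3]-e),4),np.round(M.T@c['pose'][:3,:3],3))
E
```

```text
t: 11.18
eef_pos: [0.5415, -0.3141, 0.1357]
tool_rot: [0.002, 0.16, 0.987, -0.0]
contact_force: [0.1, -0.2, 0.0]
gripper_width: 1.0
grasp_force: 0.0
tcp [ 0.5415 -0.3141  0.1357] z [ 0.004 -0.001 -1.   ] yaw 71.54 shift [0.21 0.06 8.47] spin 0.0006 q7 1.95 t 11.1833 w 1.0000101667763726
handle 8863 c 540.3 -315.2 wh [ 22.1 115.2] a 72.2 mean [ 0.5347 -0.3133  0.0785]
body 5206 c 540.3 -315.2 wh [ 39.9 128.8] a 72.1 mean [ 0.5273 -0.3105  0.0374]
cradle 6606 c 555.4 -320.5 wh [ 62.2 183.7] a 72.2 mean [ 0.5399 -0.3161  0.0154]
cam in tool [ 8.580e-02 -1.000e-04 -1.422e-01] [[-0.    -0.944 -0.33 ]
 [ 1.    -0.    -0.   ]
 [ 0.    -0.33   0.944]]
```

View pics/w5.png

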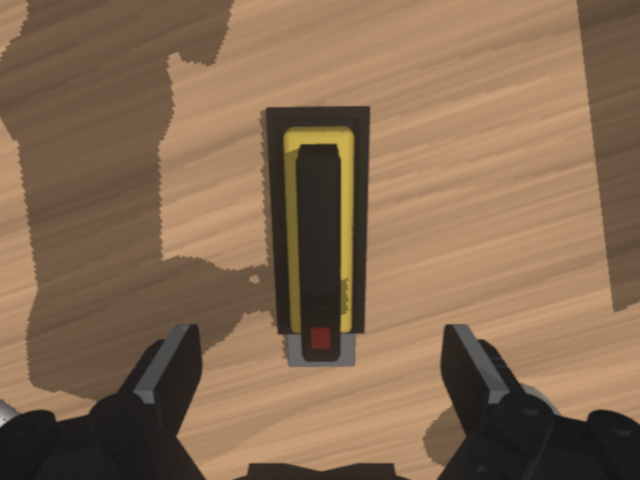

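Handle at (320,250), centred between the fingers (about 180 and 462). I descend, grip and lift.

```bash
python3 -m jog '[[0.05,-0.07,2,-0.008],[0.05,-0.07,4.5,-0.008],[0.05,-0.07,7,-0.008],[0.05,-0.07,8.3,-0.008],[0.05,-0.07,8.5,-0.008],[0.05,-0.07,8.5,-0.008],[0.05,-0.07,8.5,-0.008]]' -1
python3 -m jog '[[0,0,0,0],[0,0,0,0],[0,0,0,0],[0,0,0,0],[0,0,0,0],[0,0,0,0],[0,0,0,0],[0,0,0,0],[0,0,0,0],[0,0,0,0]]' 1 80
python3 -m jog '[[0,0,-0.3,0],[0,0,-0.8,0],[0,0,-1.5,0],[0,0,-2.5,0],[0,0,-4,0],[0,0,-6,0],[0,0,-8.5,0],[0,0,-11,0],[0,0,-13.5,0],[0,0,-15.5,0],[0,0,-16.5,0],[0,0,-17,0],[0,0,-17,0],[0,0,-17,0]]'
python3 - <<'E'
from h import *
go([.5535,.0242,.223],90.1)
c=cam('wrist'); W=cloud(c); e,M,o=tool()
T=(W-e)@M   # tool frame
s=(abs(T[...,0])<.12)&(abs(T[...,1])<.05)&(W[...,2]>.12)
h=cv2.cvtColor(c['pixels'],cv2.COLOR_RGB2HSV); s&=(h[...,0]>20)&(h[...,0]<35)&(h[...,1]>120)
p=T[s]; print('yellow tool',len(p),np.percentile(p,[1,50,99],0).round(4)); 
q=p[:,:2].astype(np.float32)*1000; print(cv2.minAreaRect(q), np.polyfit(p[:,0],p[:,2],1))
E
```

```text
t: 11.82
eef_pos: [0.5402, -0.3149, 0.0499]
tool_rot: [0.001, 0.157, 0.988, -0.0]
contact_force: [-0.2, -0.2, 0.1]
gripper_width: 0.997
grasp_force: 0.0
t: 12.65
eef_pos: [0.5394, -0.3145, 0.0487]
tool_rot: [0.0, 0.157, 0.988, -0.0]
contact_force: [-0.9, -0.3, 5.7]
gripper_width: 0.24
grasp_force: 79.5
t: 13.82
eef_pos: [0.5387, -0.3135, 0.2173]
tool_rot: [-0.001, 0.157, 0.988, 0.0]
contact_force: [-0.5, 0.0, -3.8]
gripper_width: 0.247
grasp_force: 78.5
tcp [ 0.5387 -0.3135  0.2173] z [-0.001  0.001 -1.   ] yaw 71.97 shift [ 9.04 32.58 -0.54] spin -0.3164 q7 1.91 t 13.8167 w 0.24662682181436263
yellow tool 7360 [[-0.0619 -0.0199 -0.0372]
 [ 0.0511 -0.0003  0.011 ]
 [ 0.0631  0.019   0.0349]]
((9.926139831542969, -0.3651885986328125), (39.746551513671875, 151.62551879882812), 89.83238983154297) [0.02502854 0.00856884]
```

The lamp is held, its yellow body centred on the tool within about 1 mm and its underside 43 mm below the TCP. I carry it over the guard at the present height.

```bash
python3 -m jog '[[0.3,0.8,-0.2,-0.01],[0.8,2.8,-0.5,-0.03],[1.5,5.5,-0.5,-0.06],[2.4,8.5,-0.5,-0.09],[3.2,11.5,-0.5,-0.12],[4,14.5,-0.5,-0.15],[4.9,17.5,-0.5,-0.18],[5.7,20.5,-0.5,-0.21],[6.5,23.5,-0.5,-0.24],[7.4,26.5,-0.5,-0.27],[8.2,29.3,-0.5,-0.29],[8.7,31.3,-0.5,-0.31],[9,32.4,-0.5,-0.316],[9.05,32.6,-0.5,-0.316],[9.05,32.6,-0.5,-0.316],[9.05,32.6,-0.5,-0.316]]'
python3 - <<'E'
from h import *
go([.554,.0245,.1077],90.1)
c=cam('wrist'); cv2.imwrite('pics/w6.png',c['pixels'][:,:,::-1]); W=cloud(c)
s=(abs(W[...,0]-.55)<.14)&(abs(W[...,1]-.024)<.14)
rect(W,'rails',s,.097,.11); rect(W,'deck',s,.04,.06)
E
```

```text
t: 15.2
eef_pos: [0.5538, 0.022, 0.2231]
tool_rot: [-0.0, 0.001, 1.0, -0.001]
contact_force: [0.0, -0.2, -3.0]
gripper_width: 0.245
grasp_force: 78.7
tcp [0.5538 0.022  0.2231] z [-0.    -0.001 -1.   ] yaw 89.93 shift [-0.02  0.26 11.54] spin -0.0029 q7 1.54 t 15.2 w 0.24465183307367275
rails 8670 c 554.6 21.1 wh [222.5 221.1] a 89.9 mean [0.54   0.0211 0.1027]
deck 59435 c 554.0 21.4 wh [220.2 211. ] a 0.4 mean [0.5305 0.021  0.0463]
```

View pics/w6.png

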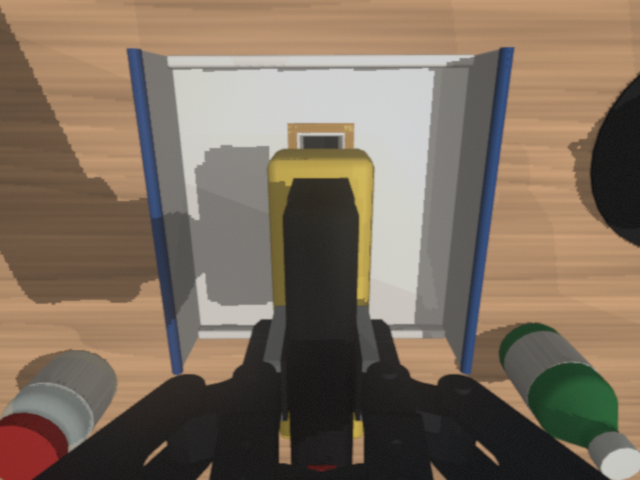

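The wrist view shows the lamp (268-372) over the slot frame (288-354), its centre line at 320 against the slot's 321. The deck by wrist is at (0.554, 0.0213), so I descend with y near 0.0225.

```bash
python3 -m jog '[[0,0.05,1,-0.003],[0,0.05,3,-0.003],[0,0.05,5,-0.003],[0,0.05,7,-0.003],[0,0.05,9,-0.003],[0,0.05,10.3,-0.003],[0,0.05,11.1,-0.003],[0,0.05,11.4,-0.003],[0,0.05,11.4,-0.003],[0,0.05,11.4,-0.003],[0,0.05,11.4,-0.003]]'
python3 - <<'E'
from h import *
go([.554,.0225,.1077],90.1)
for n in('wrist','top','scene'):
    c=cam(n);W=cloud(c); print(n)
    s=(abs(W[...,0]-.55)<.14)&(abs(W[...,1]-.024)<.14)
    rect(W,'rails',s&(abs(abs(W[...,1]-.023)-.107)<.012),.097,.112); rect(W,'deck',s,.04,.06)
    h=cv2.cvtColor(c['pixels'],cv2.COLOR_RGB2HSV); y=s&(h[...,0]>20)&(h[...,0]<35)&(h[...,1]>120)&(W[...,2]>.06)
    if y.sum()>20: rect(W,'lamp',y,.06,.12); p=W[y]; print(np.percentile(p,[1,99],0).round(4))
    if n=='scene': cv2.imwrite('pics/s7.png',cv2.resize(c['pixels'][220:340,205:355,::-1],None,fx=5,fy=5,interpolation=cv2.INTER_CUBIC))
E
```

```text
t: 16.17
eef_pos: [0.5549, 0.0243, 0.1102]
tool_rot: [0.001, -0.002, 1.0, 0.0]
contact_force: [0.6, -0.3, -3.5]
gripper_width: 0.244
grasp_force: 78.6
tcp [0.5549 0.0243 0.1102] z [ 0.002  0.    -1.   ] yaw 90.22 shift [ 0.09 -0.18  0.25] spin 0.0021 q7 1.6 t 16.1667 w 0.24427877925896901
wrist
rails 18957 c 532.5 20.8 wh [172.4 224. ] a 1.2 mean [0.5264 0.0276 0.1022]
deck 129826 c 554.3 21.3 wh [220.3 211.8] a 0.2 mean [0.5152 0.0202 0.0465]
lamp 6355 c 555.5 23.9 wh [128.4  39.2] a 0.3 mean [0.5149 0.0236 0.0981]
[[0.4916 0.0045 0.0831]
 [0.6161 0.043  0.1381]]
top
rails 639 c 553.1 23.3 wh [219.3 220.6] a 0.0 mean [0.5556 0.0205 0.1027]
deck 2490 c 553.5 23.8 wh [218.7 209.4] a 0.2 mean [0.5499 0.0977 0.0456]
scene
rails 432 c 556.7 22.5 wh [221.7 221.1] a 90.0 mean [0.5679 0.0219 0.1023]
deck 4738 c 558.0 22.8 wh [219.3 225.1] a 89.9 mean [0.5735 0.0195 0.0461]
lamp 360 c 575.2 29.2 wh [ 36.6 102.6] a 86.9 mean [0.6022 0.0327 0.0926]
[[0.5335 0.0099 0.0718]
 [0.6254 0.0489 0.1237]]
```

View pics/s7.png

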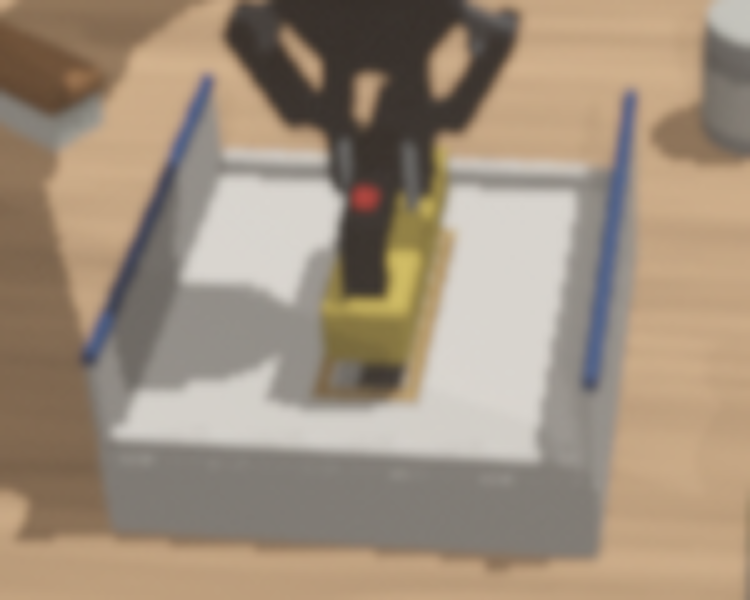

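The scene crop shows the lamp level above the brass slot, its front edge at (325-410, 360) and the frame at (318-418, 400). Both the wrist and scene cameras put it a few mm toward +y, so I nudge it.

```bash
python3 -m jog '[[0.05,-0.15,0.1,0],[0.1,-0.3,0.2,0],[0.1,-0.3,0.2,0],[0.1,-0.3,0.2,0],[0.1,-0.3,0.2,0],[0.1,-0.3,0.2,0]]'
python3 - <<'E'
from h import *
go([.554,.0220,.1077],90.1)
for n in('wrist','scene'):
    c=cam(n);W=cloud(c); print(n)
    s=(abs(W[...,0]-.55)<.14)&(abs(W[...,1]-.024)<.14)
    rect(W,'deck',s,.04,.06)
    h=cv2.cvtColor(c['pixels'],cv2.COLOR_RGB2HSV); y=s&(h[...,0]>20)&(h[...,0]<35)&(h[...,1]>120)&(W[...,2]>.06)
    rect(W,'lamp',y,.06,.12); p=W[y]; print(np.percentile(p,[1,99],0).round(4))
    if n=='scene':
        f=y&(W[...,2]<.1)&(W[...,0]>.61); p=W[f]; print('front face',len(p),p.min(0),p.max(0))
E
```

```text
t: 16.82
eef_pos: [0.5531, 0.0214, 0.1073]
tool_rot: [-0.0, -0.002, 1.0, 0.0]
contact_force: [-0.7, 0.1, -3.3]
gripper_width: 0.243
grasp_force: 78.6
tcp [0.5531 0.0214 0.1073] z [-0.  0. -1.] yaw 90.24 shift [-0.09  0.05 -0.04] spin 0.0024 q7 1.61 t 16.8167 w 0.24308148710502017
wrist
deck 130412 c 554.1 21.1 wh [213.  220.2] a 90.0 mean [0.5143 0.0211 0.0465]
lamp 6119 c 553.7 21.3 wh [128.1  38.7] a 0.3 mean [0.5134 0.0213 0.0955]
[[0.4898 0.0022 0.0831]
 [0.6148 0.0402 0.1351]]
scene
deck 4724 c 556.8 22.2 wh [225.6 220.3] a 0.1 mean [0.5734 0.0198 0.0462]
lamp 356 c 564.5 29.6 wh [ 36.5 122.1] a 84.5 mean [0.5998 0.0302 0.09  ]
[[0.5271 0.0073 0.0693]
 [0.6238 0.0455 0.1212]]
front face 196 [0.61008564 0.00590775 0.06580359] [0.62426781 0.04298076 0.09825301]
```

The lamp is within 1-2 mm of the slot's centre by both cameras, with its underside at about 0.065, which is 2 cm above the deck. I hand in.

```bash
python3 -c "
from h import *
print(bot.hand_in())"
```

```text
the job is handed in; nothing more can be done
None
```

The pail stands upright and released at the centre of the larger black mat. The lamp is held level about 2 cm above the drain slot, centred within 1–2 mm and lengthwise along it. I handed the job in at about 17 s; no verdict was returned, and I did not re-measure the bystanders or the pail at the end.

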